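# Fish the stuck filter slide out of the photometer

## Robot

A 6-joint arm with a two-finger parallel gripper is mounted at the origin on the work surface. World frame = base frame: x ahead of the robot, y to its left, z up, the work surface at z = 0. Lengths are in m, angles in rad, forces in N, time in s.
With the tool pointing down it reaches from about 0.275 to 0.75 m from the base axis. Payload 10.2 kg.
Tool frame: the origin (TCP) lies on the centre line of the jaws, within the pads' length; the fingertips stand 17 mm ahead of it and the grasp point (between the pads) lies 2 mm behind it; x points along the fingers, y is the direction in which the jaws open and shut, and the axes are right-handed (so a half turn about x gives the same grasp; the last joint's range is limited). The gripper opens to 85 mm and grips with 20 to 120 N. Pads are 22 mm wide; open, the fingers measure 114 mm over their backs; the gripper's body (76 mm by 85 mm) begins 54 mm behind the grasp point. The pads swing forward as they close: fully open they stand 13 mm farther back than shut.
Start: joints at [-1.466, 0.313, 1.498, -0, 1.331, -0.223], TCP at [0.169, -0.497, 0.248] pointing down, gripper open.
Joint ranges: [-2.94, 2.94], [-0.97, 2.17], [0.19, 2.56], [-1.23, 4.37], [0.02, 3.11], [-2.88, 2.88]. Speed limits (rad/s): [2.39, 2.39, 3.01, 3.14, 3.14, 3.14].

## Interface

Orientations are given as [roll, pitch, yaw] about the fixed x, y, z axes, in that order (R = Rz(yaw) Ry(pitch) Rx(roll)).
In Python, from workcell import sensors, eyes, robot gives the robot as it stands.
- The arm moves only by the tool apply_moves, never from a script. Its arguments are lists of equal length, an entry for each row: "fingers": the finger opening in m, from 0 to 0.0854; "dp": the shift along the tool's x, y, z in m, a list of three; "spin": the turn about the tool's x in rad. A call has 1 to 8 rows; each row is the pose to reach, as a shift and turn from the pose commanded when the call began, along the tool's axes at that moment; what a row does not reach only later rows make up. A row lasts 1/8 s, in which the tool goes at most 62.5 mm and 10.7 degrees, less where a joint would pass 70% of its speed; a pose out of reach is approached as far as the arm can. A call with a gripper value outside its range is refused whole. The fingers move at their own pace and stop on an object; "newtons" is the grip in N (left out, the last holds). Time passes only in rows, so rows that repeat a pose let the fingers close. It gives the time, the measured TCP pose, the force and the opening at its end, in the units of the state.
- sensors.observe(): the state, without advancing time (a new reading comes with each control period).
- eyes.snapshot(name): name is "scene" or "top" or "wrist"; returns the picture (480x640x3 uint8, red, green, blue); there is no depth.
- eyes.camera_params(name): a dict with "intrinsics" (3x3 intrinsics, pixels), "dist" ([k1, k2, p1, p2, k3] as OpenCV has them; the pictures are not rectified), "extrinsics" (4x4, takes a point from camera to world coordinates); the wrist camera has in their place "hand_eye" (4x4, takes a point from camera to tool coordinates, whose origin is the TCP and whose axes are the tool frame's). Camera axes: x right, y down, z forward; pixel columns grow to the right and rows downward; lengths in m; the calibration is good to about 2 mm. A picture is of the moment at which its call begins: read the wrist's pose just before it. camera_params takes no time and is no camera call.
- robot.job_done(): hands the job in, once; it reports no verdict.
Trained networks look in the newest picture that a camera, given by its name, has taken for a name from the list of things; names that differ only in an ending like _2 or _b are one class to them, and where a whole thing is asked for, a point or a joint stands for the part that bears it (a point fixed in the world has none). Each returns a list of dicts, best first, with "score" (0 to 1); they miss things now and then, are a little off and sometimes report something else, mostly with a low value. They report only what shows in the picture. A call takes as long as a camera call. They do not tell look-alikes from the thing itself.
- eyes.find_in(camera, target): "position" ([column, row] in pixels, amid what is visible of it).
- eyes.silhouettes(camera, target): "mask" (480x640 bool, what is visible of it) and "position" ([column, row] in pixels, amid what is visible of it).
The state is a dict: "clock": time; "qpos": joint angles; "qd": joint speeds; "effort": joint torques, N m; "position": TCP position; "tool_rot": TCP orientation; "ft_force": force on the tool from outside, world axes, zero at the start; "ft_torque": the same for the moment, N m; "width": finger opening in m.
Only numpy, scipy, OpenCV 4.12 (cv2) and the standard library are available. Lean on these libraries where they do the work, as an engineer would, in place of code of your own. Each camera call takes 0.05 s, during which the arm holds its last target. There are 200 camera calls.

## Task

The orange filter slide has been pushed too far into the photometer's narrow slot: take the hooked pick out of its stand, reach in over the slide, drop the hook behind its far end and drag the slide out through the mouth until it lies wholly clear of the slot on the catch tray. How far the pick's shank is pulled out is not known, so feel for the floor gently: neither the slot nor the slide may be pressed hard (keep under 20 N), and only the pick may touch the slide. Then stand the pick back in its stand, fully seated, and leave the tube rack, beaker and bottle undisturbed.

Things in the scene. Friction and masses are not known exactly. Their poses are not given: they have to be found in the camera images.
- photometer: White compact photometer fixed to the bench, 130 (x) x 110 (y) x 52 (z) mm, catch tray at its -x face. Origin: centre of the white housing's underside, on the bench; z up. A slot runs along its x axis at y = 0, from the mouth at x = -65 to x = +55 mm; inside it is 22 mm wide and 32 mm high (z 12 to 44). A hidden sprung clip in its +y wall holds the slide: dragging takes a few newtons.
- slot_mouth (a point): Centre of the slot floor at the open mouth (x = -65, z = 12 mm in the photometer's frame; same axes).
- roof_edge (a point): Top of the blue roof's front edge, on the slot's centre line (x = +20, z = 52 mm in the photometer's frame). From the mouth to here the slot is open above through a slit 14 mm wide between blue lips (z 44 to 52), open at the mouth too; from here to x = +55 the 8 mm thick roof covers it.
- tray_mid (a point): Centre of the grey catch tray's floor, level with the slot floor (x = -107, z = 12 mm in the photometer's frame). The tray floor runs from the mouth (x = -65) to x = -149 and is 62 mm wide between blue side rims 8 mm high; a rim 8 mm high closes its front end.
- filter_mid (a point): Centre of the filter slide: orange flat bar 50 (its x, along the slot) x 20 x 6 mm with a round green window, about 60 g, lying flat on the slot floor. Its far (+x) end starts 4 to 15 mm past the roof's front edge, under the roof; its near part shows through the slit.
- filter: The same filter slide: origin at the centre of its underside, 3 mm below filter_mid.
- pick_grip (a point): Centre of the pick's grip, an upright blue block 36 (x) x 16 (y) x 50 (z) mm with a yellow band, to be grasped from above. Axes: z up, x the way the hook points. Under the grip, 25 to 31 mm below this point, is a black flange 52 x 32 x 6 mm; then a guide block 36 x 16 mm down to 51 mm below this point (its lowest 5 mm only 28 x 10), which sits in the stand's pocket. Whole pick 0.17 kg.
- pick: The same pick: origin at the flange's underside, 31 mm below pick_grip. Its steel hook, all 5 mm round bar: a shank at x = -14 mm goes down, bends into a level arm to x = +14, then a toe turns down there, its bottom 12 mm below the arm's centre line. The stiff telescopic shank is out by an unknown 0 to 18 mm (varies, not measured): the toe's bottom is 106 to 124 mm below pick_grip.
- stand: Aluminium rectangular tube on a dark foot (100 x 80 x 8 mm), fixed to the bench. Origin: centre of the underside; z up. Tube 54 (x) x 34 (y) mm outside, pocket 42 x 22 mm, rim 108 mm above the bench. The pick stands in it with its flange on the rim (pick_grip then 139 mm above the bench, straight above the origin) and its hook pointing along the stand's x.
- tube_rack: Red test-tube rack with glass tubes, 60 x 130 mm, 132 mm high with its tubes, loose; origin centre of the underside. Leave it alone.
- beaker: Empty glass beaker, 68 mm across, 85 mm high, loose; origin centre of the underside. Leave it alone.
- reagent: Amber bottle with blue cap, 60 mm across, 130 mm high, loose; origin centre of the underside. Leave it alone.
Mind the look-alikes: they are no part of the job. What is meant by the pick is not purple or turquoise, and is the larger of those in its own colour.

How it is judged:
On the way, in this order (a step that is already met when the one before it is completed fails the run):
1. the pick is lifted out of its stand (height (world z) of pick_grip above 0.17 m and horizontal distance between pick_grip and stand above 0.06 m), for 0.1 s.
2. the pick drags the slide inside the slot (distance of filter_mid from where it was at the start of the episode above 0.012 m and x of filter_mid in the frame of photometer above -0.08 m and contact force between pick and filter above 0.2 N), for 0.05 s.
3. the slide lies wholly out of the slot on the catch tray (x of filter_mid in the frame of photometer between -0.15 and -0.092 m and y of filter_mid in the frame of photometer between -0.04 and 0.04 m and z of filter_mid in the frame of photometer between 0.01 and 0.022 m), for 0.2 s.
At the end, for the whole second after the job is handed in: The slide lies flat and still on the catch tray, its centre at least 92 mm in front of the photometer's origin (wholly clear of the mouth) and between the rims; the pick is back upright in the stand's pocket, within 8 mm sideways and 6 mm of its seated height, still and released (all of step 3 and x of pick_grip in the frame of stand between -0.008 and 0.008 m and y of pick_grip in the frame of stand between -0.008 and 0.008 m and z of pick_grip in the frame of stand between 0.133 and 0.145 m and angle between pick's own z axis and vertical below 0.1 rad and linear speed of each of filter, pick below 0.02 m/s and angle between filter's own z axis and vertical below 0.15 rad); the robot touches nothing.
It fails at once if the pick presses the photometer with more than 20 N (contact force between pick and photometer above 20 N).
It fails at once if the pick presses the slide with more than 20 N (contact force between pick and filter above 20 N).
It fails at once if the robot itself touches the slide (contact force between any of the fingers, the arm and filter above 0.3 N).
It fails at once if the tube rack, beaker or bottle is shoved more than 20 mm or tipped (distance of any of tube_rack, beaker, reagent from where it was at the start of the episode above 0.02 m or angle between any of tube_rack, beaker, reagent's own z axis and vertical above 0.3 rad).
It also fails if it takes over 58 s, if anything falls off the work surface, if the arm or the gripper's body presses on something with over 40 N, if the wrist force passes 120 N, or if a joint passes its speed limit or range.

## Working session

There is one attempt and no reset: what is moved stays moved. The work goes in short steps, Python scripts to look and compute and a tool call to move; the robot and the scene stay as the last step left them, time stands still between calls to the robot, and variables do not carry over. Pictures are saved under pics/ and viewed, about 8 in all and at most 12, crops included, and the job is handed in when it is done.

Besides the shell and the picture viewer there is one more tool, called after "Emit:" as name(argument=value, ...) on one line, values as JSON. apply_moves: Moves the arm, as the interface text tells. Its arguments: {"type":"object","properties":{"fingers":{"type":"array","items":{"type":"number"}},"dp":{"type":"array","items":{"type":"array","items":{"type":"number"}}},"spin":{"type":"array","items":{"type":"number"}},"newtons":{"type":"number"}},"required":["fingers","dp","spin"]}

```bash
mkdir -p pics; ls; python3 - <<'E'
from workcell import sensors, eyes, robot
import cv2, numpy as np
print(sensors.observe())
for c in ("scene","top"):
    im=eyes.snapshot(c); cv2.imwrite(f"pics/{c}0.png",im[:,:,::-1])
    p=eyes.camera_params(c); print(c,{k:np.round(v,4).tolist() for k,v in p.items()})
    for t in ("photometer","slot_mouth","roof_edge","tray_mid","filter_mid","pick_grip","stand","tube_rack","beaker","reagent"):
        print(t,[(np.round(d["position"]).tolist(),round(d["score"],2)) for d in eyes.find_in(c,t)][:4])
print(eyes.camera_params("wrist"))
E
```

```text
pics
{'clock': 0.0, 'qpos': array([-1.46638433e+00,  3.13481729e-01,  1.49847271e+00,  8.96044561e-07,
        1.33098098e+00, -2.23386154e-01]), 'qd': array([ 7.37452874e-04,  8.53754055e-04,  1.82848293e-05, -2.38752933e-04,
       -1.64969366e-03,  1.37306509e-03]), 'effort': array([-1.59959973e-04, -4.12265110e+01, -2.59744656e+01, -1.87407309e-04,
        4.07193991e-03,  1.91304935e-05]), 'position': array([ 0.16899823, -0.49679979,  0.24770541]), 'tool_rot': array([-1.79483049,  1.56945357,  1.6745601 ]), 'ft_force': array([-0.26620155,  0.14433344, -0.08992805]), 'ft_torque': array([0.02369282, 0.03088452, 0.02885964]), 'width': 0.08548082276469743}
scene {'intrinsics': [[579.3347, 0.0, 319.9714], [0.0, 579.3347, 241.332], [0.0, 0.0, 1.0]], 'dist': [0.0342, 0.0, 0.0, 0.0, 0.0], 'extrinsics': [[0.3018, 0.8174, -0.4907, 1.0015], [0.9532, -0.2508, 0.1687, -0.1338], [0.0148, -0.5187, -0.8548, 0.9962], [0.0, 0.0, 0.0, 1.0]]}
photometer [([299.0, 311.0], 0.82), ([181.0, 360.0], 0.38)]
slot_mouth [([299.0, 312.0], 0.68)]
roof_edge [([301.0, 309.0], 0.83)]
tray_mid [([302.0, 309.0], 
[... 945 characters left out ...]
0.26)]
beaker [([432.0, 186.0], 0.57)]
reagent [([230.0, 169.0], 0.91), ([223.0, 242.0], 0.4)]
{'intrinsics': array([[425.02846049,   0.        , 316.06390409],
       [  0.        , 425.02846049, 238.37114173],
       [  0.        ,   0.        ,   1.        ]]), 'dist': array([-0.06340728,  0.        ,  0.        ,  0.        ,  0.        ]), 'hand_eye': array([[ 1.36861884e-04, -2.58928887e-01,  9.65896378e-01,
        -1.24637997e-01],
       [ 9.99999970e-01,  2.33009824e-04, -7.92309683e-05,
         3.41757049e-04],
       [-2.04548158e-04,  9.65896359e-01,  2.58928911e-01,
        -6.63648691e-02],
       [ 0.00000000e+00,  0.00000000e+00,  0.00000000e+00,
         1.00000000e+00]])}
```

```bash
python3 - <<'E'
import cv2
for n,(a,b,c,d) in dict(scene=(120,440,100,520),top=(120,370,180,480)).items():
    im=cv2.imread(f"pics/{n}0.png")[a:b,c:d]; f=1.9 if n=="scene" else 2.4
    cv2.imwrite(f"pics/{n}0c.png",cv2.resize(im,None,fx=f,fy=f,interpolation=cv2.INTER_CUBIC))
E
```

```text
(no output)
```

View pics/scene0c.png

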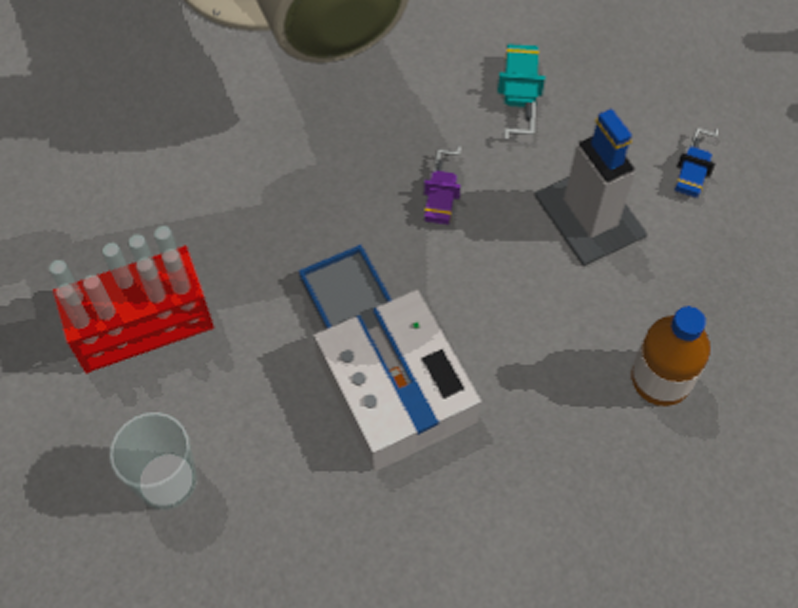

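View pics/top0c.png

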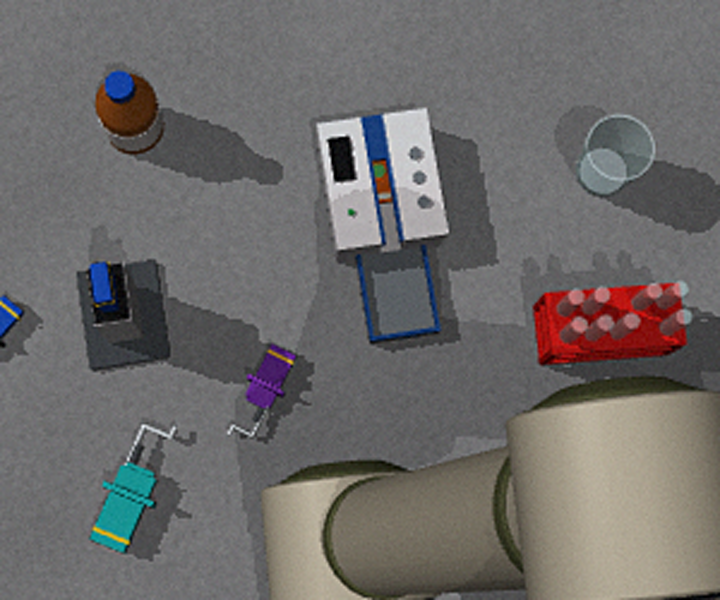

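Blue picks: one standing in the stand at scene (423,197) / top (225,241), and a small blue one lying at scene (463,208). The meant one is the larger, the one in the stand. Purple (331,220) and turquoise (374,165) are decoys. The photometer's tray faces the robot.

```bash
cat > h.py <<'E'
import numpy as np, cv2
from scipy.optimize import least_squares
from scipy.spatial.transform import Rotation as Ro
from workcell import sensors, eyes, robot
def Rw(): return Ro.from_euler('xyz',sensors.observe()['tool_rot']).as_matrix()
def camT(c,st=None):
    p=eyes.camera_params(c)
    if c!="wrist": return p, p['extrinsics']
    st=st or sensors.observe(); T=np.eye(4); T[:3,:3]=Ro.from_euler('xyz',st['tool_rot']).as_matrix(); T[:3,3]=st['position']
    return p, T@p['hand_eye']
def proj(c,P,T=None):
    p,T0=camT(c) if T is None else (eyes.camera_params(c),T)
    i=np.linalg.inv(T0); return cv2.projectPoints(np.asarray(P,float).reshape(-1,1,3),cv2.Rodrigues(i[:3,:3])[0],i[:3,3],p['intrinsics'],p['dist'])[0][:,0]
def ray(c,uv,z,T=None):
    p,T0=camT(c) if T is None else (eyes.camera_params(c),T)
    n=cv2.undistortPoints(np.array([[uv]],float),p['intrinsics'],p['dist'])[0,0]
    d=T0[:3,:3]@[n[0],n[1],1]; o=T0[:3,3]; return o+d*(z-o[2])/d[2]
def place(L,q):
    c,s=np.cos(q[2]),np.sin(q[2]); L=np.asarray(L,float)
    return np.c_[c*L[:,0]-s*L[:,1]+q[0],s*L[:,0]+c*L[:,1]+q[1],L[:,2]]
def fit(obs,q0):  # obs: list of (cam,T,localpts,uv)
    f=lambda q: np.concatenate([(proj(c,place(L,q),T)-np.asarray(uv)).ravel() for c,T,L,uv in obs])
    r=least_squares(f,q0,loss='soft_l1',f_scale=2); return r.x,np.round(f(r.x).reshape(-1,2),1)
E
python3 - <<'E'
from h import *
t=lambda a:np.array(a)/2.4+[180,120]
s=lambda a:np.array(a)/1.9+[100,120]
m=1e-3
L=np.array([[65,55,52],[65,-55,52],[-65,-55,52],[-65,55,52]])*m
L2=np.array([[-65,55,52],[-65,-55,52],[65,-55,52]])*m  
# scene: right=+y ; (418,291) front/+y, (316,336) front/-y, (480,402) back/+y
LS=np.array([[-65,55,52],[-65,-55,52],[65,55,52]])*m
q,r=fit([("top",None,L,t([[316,123],[427,107],[449,237],[337,251]])),("scene",None,LS,s([[418,291],[316,336],[480,402]]))],[.5,0,0])
print("phot",np.round(q,4),np.degrees(q[2]),r.tolist())
# stand foot corners top z=8; top view: (78,275)?,(158,260),(169,360),(91,369)
F=np.array([[50,40,8],[50,-40,8],[-50,-40,8],[-50,40,8]])*m
FS=np.array([[-50,40,8],[50,40,8],[50,-40,8],[-50,-40,8]])*m
for ob in ([("top",None,F,t([[77,272],[158,260],[169,360],[90,369]]))],):
    q2,r=fit(ob,[.35,.2,0]); print("stand",np.round(q2,4),np.degrees(q2[2]),r.tolist())
    print(proj("scene",place([[0,0,.139],[.018,.008,.164],[-.018,-.008,.164]],q2),None))
print("grip top@.139",ray("top",(225,241),.145))
print("grip scene",ray("scene",(423,197),.145))
print(Rw().round(3))
E
```

```text
phot [ 0.5942 -0.0116  0.1519] 8.703451843227867 [[0.7, -1.0], [0.1, -0.5], [-0.2, -2.2], [0.1, -1.6], [0.0, -1.7], [-1.0, -1.9], [0.4, -0.9]]
stand [0.4611 0.2435 0.1476] 8.455028310324744 [[0.3, -0.2], [-0.1, 0.3], [0.3, -0.5], [-0.5, 0.4]]
[[420.42654535 191.23039084]
 [431.82546758 188.73596209]
 [413.71236231 177.25799258]]
grip top@.139 [0.45840457 0.24028683 0.145     ]
grip scene [0.47817615 0.24028865 0.145     ]
[[ 0.     0.322 -0.947]
 [-0.    -0.947 -0.322]
 [-1.     0.    -0.   ]]
```

Emit:
apply_moves(fingers=[0.085, 0.085, 0.085, 0.085, 0.085, 0.085, 0.085, 0.085], dp=[[-0.02, -0.026, -0.047], [-0.04, -0.052, -0.094], [-0.052, -0.078, -0.141], [-0.052, -0.104, -0.187], [-0.052, -0.13, -0.234], [-0.052, -0.157, -0.281], [-0.052, -0.183, -0.328], [-0.052, -0.209, -0.374]], spin=[0, 0, 0, 0, 0, 0, 0, 0])

```text
clock: 2.1
position: [0.4568, -0.1772, 0.3005]
tool_rot: [2.174, 1.57, -0.639]
ft_force: [0.4, -0.8, -0.2]
width: 0.0851
```

Emit:
apply_moves(fingers=[0.085, 0.085, 0.085, 0.085, 0.085, 0.085], dp=[[0, -0.026, -0.047], [0, -0.052, -0.094], [0, -0.078, -0.141], [0, -0.104, -0.188], [0, -0.104, -0.188], [0, -0.104, -0.188]], spin=[0, 0, 0, 0.09, 0.175, 0.175])

```text
clock: 2.85
position: [0.6004, -0.0195, 0.3]
tool_rot: [-0.219, 1.57, 3.077]
ft_force: [-0.1, -0.0, -1.5]
width: 0.0849
```

```bash
python3 - <<'E'
from h import *
st=sensors.observe(); T=camT("wrist",st)[1]
im=eyes.snapshot("wrist"); cv2.imwrite("pics/w1.png",im[:,:,::-1]); np.save("T1.npy",T)
print(st['clock'],st['position'],st['qpos'].round(2)); print(Rw().round(3))
q=[.5942,-.0116,.152]
print(proj("wrist",place(np.array([[65,55,52],[65,-55,52],[-65,-55,52],[-65,55,52],[-65,0,12],[20,0,52]])*1e-3,q),T).round(1).tolist())
for t in ("filter_mid","roof_edge","slot_mouth"):print(t,[(np.round(d["position"],1).tolist(),round(d["score"],2)) for d in eyes.find_in("wrist",t)])
E
```

```text
2.85 [ 0.60038923 -0.01946621  0.29995386] [-0.23  0.46  1.16 -0.    1.53  1.19]
[[-0.     0.154 -0.988]
 [-0.    -0.988 -0.154]
 [-1.    -0.     0.   ]]
[[241.6, 132.4], [370.3, 132.6], [365.5, 276.1], [247.4, 275.8], [307.3, 262.5], [306.1, 184.8]]
filter_mid [([304.4, 203.3], 0.83)]
roof_edge [([302.6, 222.8], 0.7)]
slot_mouth [([308.1, 223.3], 0.79), ([41.7, 89.4], 0.42)]
```

View pics/w1.png

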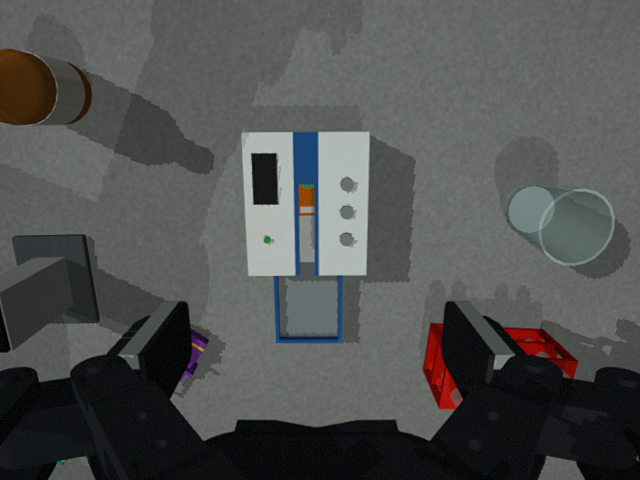

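```bash
python3 - <<'E'
from h import *
T=np.load("T1.npy"); im=cv2.imread("pics/w1.png")[:,:,::-1]
for r in range(178,222): print(r,im[r,303:311].mean(0).round().astype(int).tolist(),end=' ')
print()
for r in (160,225,245): print(r,[(c,im[r,c].tolist()) for c in range(290,322)][::1])
q=np.array([.5942,-.0116,.152]); R=np.array([[np.cos(q[2]),np.sin(q[2])],[-np.sin(q[2]),np.cos(q[2])]])
for v in (206,207,208,210,212,214,215,216):
    print(v,[(R@(ray("wrist",(306.5,v),z,T)[:2]-q[:2])*1e3).round(1).tolist() for z in (.018,.012)])
print("roof", R@(ray("wrist",(306,184.5),.052,T)[:2]-q[:2])*1e3)
E
```

```text
178 [27, 67, 115] 179 [26, 67, 114] 180 [27, 68, 116] 181 [26, 67, 116] 182 [24, 67, 119] 183 [27, 69, 118] 184 [43, 94, 89] 185 [58, 115, 60] 186 [57, 115, 60] 187 [61, 114, 62] 188 [86, 104, 52] 189 [134, 76, 13] 190 [143, 69, 1] 191 [142, 69, 1] 192 [142, 71, 1] 193 [142, 70, 1] 194 [142, 70, 2] 195 [142, 71, 2] 196 [142, 71, 3] 197 [143, 70, 1] 198 [143, 71, 2] 199 [142, 70, 2] 200 [141, 70, 2] 201 [141, 70, 4] 202 [141, 70, 2] 203 [142, 71, 2] 204 [141, 68, 0] 205 [142, 72, 14] 206 [144, 105, 75] 207 [148, 158, 148] 208 [149, 158, 147] 209 [148, 155, 143] 210 [148, 156, 144] 211 [149, 157, 146] 212 [148, 146, 133] 213 [142, 72, 27] 214 [143, 70, 16] 215 [120, 98, 83] 216 [136, 140, 138] 217 [136, 139, 136] 218 [134, 137, 133] 219 [132, 135, 131] 220 [133, 135, 132] 221 [134, 136, 132] 
160 [(290, [177, 185, 181]), (291, [181, 189, 182]), (292, [158, 168, 170]), (293, [90, 112, 137]), (294, [28, 67, 116]), (295, [23, 67, 118]), (296, [23, 65, 115]), (297, [28, 69, 118]), (298, [27, 69, 118]), (299, [22, 66, 115]), (300, [25, 68, 115]), (301, [24, 67, 115]), (302, [26, 70, 117]), 
[... 1525 characters left out ...]
 138, 133]), (305, [134, 136, 132]), (306, [134, 137, 132]), (307, [132, 135, 131]), (308, [136, 139, 134]), (309, [134, 137, 132]), (310, [125, 127, 124]), (311, [112, 114, 111]), (312, [109, 111, 106]), (313, [106, 107, 103]), (314, [80, 89, 107]), (315, [29, 66, 118]), (316, [17, 64, 115]), (317, [31, 66, 116]), (318, [102, 120, 141]), (319, [161, 172, 174]), (320, [179, 186, 180]), (321, [178, 186, 180])]
206 [[-5.3, 0.5], [-6.4, 0.6]]
207 [[-6.3, 0.5], [-7.4, 0.6]]
208 [[-7.3, 0.5], [-8.5, 0.6]]
210 [[-9.3, 0.5], [-10.5, 0.6]]
212 [[-11.3, 0.5], [-12.5, 0.6]]
214 [[-13.2, 0.5], [-14.5, 0.6]]
215 [[-14.2, 0.5], [-15.5, 0.6]]
216 [[-15.2, 0.5], [-16.5, 0.6]]
roof [20.28776531  0.06473608]
```

Emit:
apply_moves(fingers=[0.085, 0.085, 0.085, 0.085, 0.085, 0.085, 0.085], dp=[[0, -0.056, 0.019], [0, -0.112, 0.039], [0, -0.168, 0.058], [0, -0.225, 0.078], [0, -0.281, 0.097], [0, -0.281, 0.097], [0, -0.281, 0.097]], spin=[0, 0, 0, 0, 0, 0, 0])

```text
clock: 3.92
position: [0.4619, 0.2426, 0.3005]
tool_rot: [2.538, 1.57, -0.45]
ft_force: [-0.2, -0.3, 0.8]
width: 0.0848
```

```bash
python3 - <<'E'
from h import *
st=sensors.observe(); T=camT("wrist",st)[1]
im=eyes.snapshot("wrist"); cv2.imwrite("pics/w2.png",im[:,:,::-1]); np.save("T2.npy",T)
print(st['clock'],st['position'],st['qpos'].round(2)); print(Rw().round(3))
q=[.4611,.2435,.1476]
m=1e-3
print(proj("wrist",place(np.array([[18,8,164],[18,-8,164],[-18,-8,164],[-18,8,164],[27,17,108],[27,-17,108],[50,40,8],[50,-40,8]])*m,q),T).round(1).tolist())
print([(np.round(d["position"],1).tolist(),round(d["score"],2)) for d in eyes.find_in("wrist","pick_grip")])
E
```

```text
3.925 [0.46192805 0.24259761 0.3004712 ] [ 0.26  0.27  1.41 -0.    1.45  1.68]
[[ 0.     0.151 -0.989]
 [-0.    -0.989 -0.151]
 [-1.     0.    -0.   ]]
[[301.5, 206.0], [327.1, 206.1], [326.4, 261.1], [301.6, 261.0], [291.9, 180.2], [337.4, 180.4], [273.5, 143.2], [356.6, 143.6]]
[([313.3, 214.6], 0.95), ([302.3, 357.7], 0.64), ([445.6, 274.7], 0.63), ([183.9, 188.5], 0.59)]
```

View pics/w2.png

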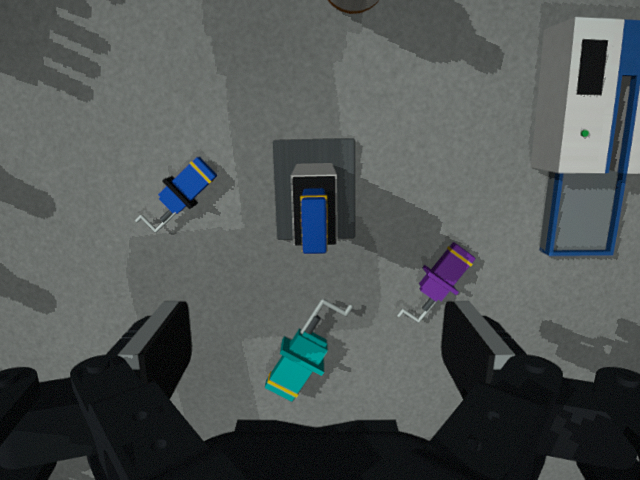

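```bash
python3 - <<'E'
from h import *
T=np.load("T2.npy"); b=cv2.imread("pics/w2.png")
crop=b[120:270,240:390]; cv2.imwrite("pics/w2c.png",cv2.resize(crop,None,fx=4,fy=4,interpolation=cv2.INTER_CUBIC))
hsv=cv2.cvtColor(b,cv2.COLOR_BGR2HSV); m=((hsv[...,0]>100)&(hsv[...,0]<125)&(hsv[...,1]>150)).astype(np.uint8); m[:,:280]=0;m[:,350:]=0
for r in range(185,258,3): 
    c=np.where(m[r])[0]; print(r,(c.min(),c.max(),b[r,314].tolist()) if len(c) else None, end=' ')
ob=[("wrist",T,np.array([[18,8,164],[18,-8,164],[-18,-8,164],[-18,8,164],[50,40,8],[50,-40,8]])*1e-3,[[301,197],[326.5,197],[327,253],[302.5,253],[273,139],[354.5,138.5]])]
q,r=fit(ob,[.46,.24,.15]); print(q.round(4),np.degrees(q[2]),r.tolist())
E
```

```text
185 None 188 (np.int64(305), np.int64(322), [58, 29, 14]) 191 (np.int64(303), np.int64(324), [84, 35, 1]) 194 (np.int64(302), np.int64(322), [87, 42, 24]) 197 None 200 (np.int64(302), np.int64(324), [140, 62, 9]) 203 (np.int64(302), np.int64(325), [140, 67, 12]) 206 (np.int64(302), np.int64(325), [141, 64, 16]) 209 (np.int64(301), np.int64(325), [140, 65, 16]) 212 (np.int64(302), np.int64(325), [140, 63, 12]) 215 (np.int64(302), np.int64(325), [139, 68, 16]) 218 (np.int64(302), np.int64(325), [137, 64, 10]) 221 (np.int64(302), np.int64(325), [139, 64, 18]) 224 (np.int64(302), np.int64(325), [137, 62, 14]) 227 (np.int64(302), np.int64(325), [137, 64, 12]) 230 (np.int64(302), np.int64(331), [137, 61, 14]) 233 (np.int64(303), np.int64(325), [138, 64, 19]) 236 (np.int64(303), np.int64(325), [138, 64, 17]) 239 (np.int64(303), np.int64(325), [134, 60, 7]) 242 (np.int64(303), np.int64(330), [134, 62, 12]) 245 (np.int64(303), np.int64(325), [136, 62, 14]) 248 (np.int64(303), np.int64(325), [136, 63, 8]) 251 (np.int64(303), np.int64(325), [136, 62, 18]) 254 None 257 None [0.4664 0.2443 0.1677] 9.607431239725035 [[-0.2, 0.7], [0.1, 0.4], [0.1, -0.1], [-0.3, 0.3], [-0.6, -0.7], [1.2, -1.4]]
```

View pics/w2c.png

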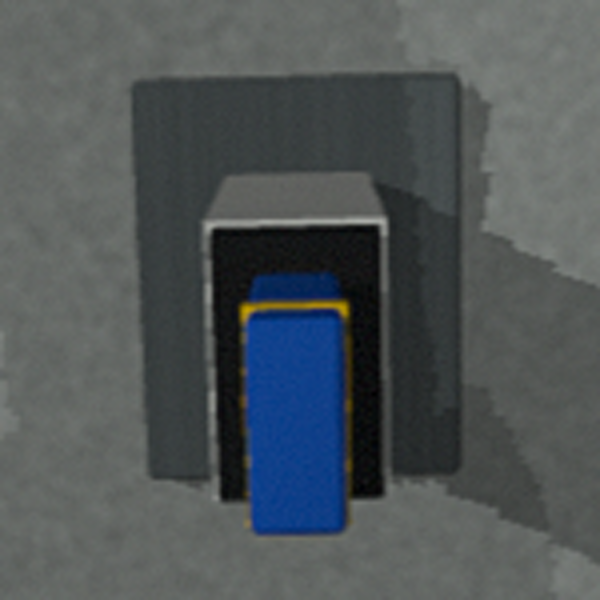

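Emit:
apply_moves(fingers=[0.085, 0.085, 0.085, 0.085, 0.085], dp=[[0.03, -0.001, -0.0047], [0.07, -0.001, -0.0047], [0.115, -0.001, -0.0047], [0.15, -0.001, -0.0047], [0.16, -0.001, -0.0047]], spin=[-0.015, -0.015, -0.015, -0.015, -0.015])

```text
clock: 4.65
position: [0.466, 0.2437, 0.1386]
tool_rot: [0.112, 1.567, -2.863]
ft_force: [-0.1, 0.1, 1.0]
width: 0.0849
```

Emit:
apply_moves(fingers=[0.0, 0.0, 0.0, 0.0, 0.0, 0.0, 0.0, 0.0], dp=[[0, 0, 0], [0, 0, 0], [0, 0, 0], [0, 0, 0], [0, 0, 0], [0, 0, 0], [0, 0, 0], [0, 0, 0]], spin=[0, 0, 0, 0, 0, 0, 0, 0], newtons=60)

```text
clock: 5.65
position: [0.4665, 0.2449, 0.1411]
tool_rot: [-3.138, 1.569, 0.172]
ft_force: [-0.9, -0.4, 5.4]
width: 0.0156
```

Emit:
apply_moves(fingers=[0.0, 0.0, 0.0, 0.0, 0.0, 0.0], dp=[[-0.01, 0, 0], [-0.03, 0, 0], [-0.06, 0, 0], [-0.1, 0, 0], [-0.13, 0, 0], [-0.13, 0, 0]], spin=[0, 0, 0, 0, 0, 0])

```text
clock: 6.4
position: [0.4667, 0.2451, 0.2722]
tool_rot: [-3.037, 1.567, 0.272]
ft_force: [-0.3, 0.6, -2.0]
width: 0.0155
```

```bash
python3 - <<'E'
from h import *
st=sensors.observe()
print(st['clock'],st['position'],st['width'],st['ft_force'],st['ft_torque']); print(Rw().round(3))
a=eyes.snapshot("scene"); b=eyes.snapshot("wrist")
cv2.imwrite("pics/s3.png",a[:,:,::-1]); cv2.imwrite("pics/w3.png",b[:,:,::-1])
g=st['position']-[0,0,.002]
q=[g[0],g[1],.168]
P=np.array([[0,0,g[2]],[-.014,0,g[2]-.106],[.014,0,g[2]-.106],[.014,0,g[2]-.124],[-.014,0,g[2]-.124]])
u=proj("scene",place(P,q)); print(u.round().tolist())
c=u[2].round().astype(int)
ca=cv2.resize(a[c[1]-90:c[1]+40,c[0]-60:c[0]+70],(520,520),interpolation=cv2.INTER_CUBIC)
cv2.imwrite("pics/s3c.png",ca[:,:,::-1]); print("crop origin",c-[60,90],"x4")
E
```

```text
6.4 [0.46665222 0.24508663 0.27217373] 0.015479063817491858 [-0.25762132  0.59906961 -1.95565551] [ 0.02035174  0.00078955 -0.02536955]
[[ 0.004  0.167 -0.986]
 [ 0.001 -0.986 -0.167]
 [-1.    -0.    -0.004]]
[[436.0, 146.0], [421.0, 179.0], [429.0, 191.0], [427.0, 197.0], [419.0, 185.0]]
crop origin [369 101] x4
```

View pics/s3c.png

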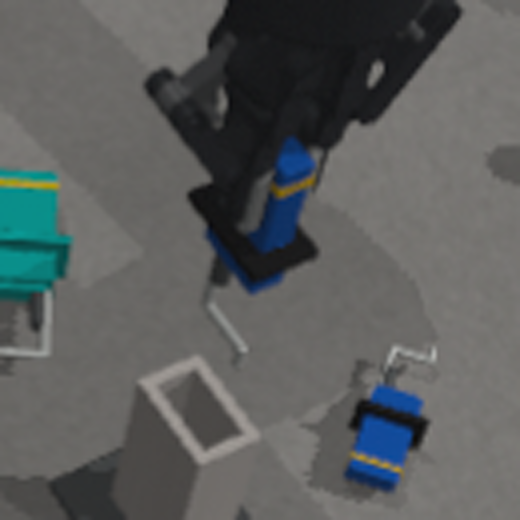

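```bash
python3 - <<'E'
from h import *
g=np.array([.46665,.24509,.2702]); q=[g[0],g[1],.168]
f=lambda P:((proj("scene",place(P,q))-[369,101])*4).round().tolist()
print("flange top corners",f([[a*.026,b*.016,g[2]-.025] for a in(-1,1) for b in (-1,1)]))
for e in (0,.004,.008,.012,.018): print(e,"shankbend,toebend,toebot",f([[-.014,0,g[2]-.094-e],[.014,0,g[2]-.094-e],[.014,0,g[2]-.106-e]]))
E
```

```text
flange top corners [[190.0, 189.0], [255.0, 163.0], [258.0, 277.0], [323.0, 250.0]]
0 shankbend,toebend,toebot [[211.0, 297.0], [245.0, 343.0], [240.0, 359.0]]
0.004 shankbend,toebend,toebot [[209.0, 303.0], [243.0, 348.0], [239.0, 364.0]]
0.008 shankbend,toebend,toebot [[208.0, 308.0], [242.0, 354.0], [237.0, 370.0]]
0.012 shankbend,toebend,toebot [[206.0, 314.0], [240.0, 359.0], [235.0, 375.0]]
0.018 shankbend,toebend,toebot [[204.0, 322.0], [238.0, 367.0], [233.0, 383.0]]
```

Emit:
apply_moves(fingers=[0.0, 0.0, 0.0, 0.0, 0.0, 0.0], dp=[[0, 0.054, 0.005], [0, 0.108, 0.01], [0, 0.162, 0.015], [0, 0.216, 0.02], [0, 0.272, 0.026], [0, 0.272, 0.026]], spin=[0.016, 0.016, 0.016, 0.016, 0.016, 0.016])

```text
clock: 7.25
position: [0.4855, -0.0306, 0.2685]
tool_rot: [-0.302, 1.568, 2.987]
ft_force: [0.5, 1.2, -1.9]
width: 0.0153
```

Emit:
apply_moves(fingers=[0.0, 0.0, 0.0, 0.0, 0.0], dp=[[0.04, -0.002, -0.001], [0.08, -0.002, -0.001], [0.115, -0.002, -0.001], [0.132, -0.002, -0.001], [0.132, -0.002, -0.001]], spin=[0, 0, 0, 0, 0])

```text
clock: 7.88
position: [0.4855, -0.0246, 0.1365]
tool_rot: [-0.475, 1.566, 2.819]
ft_force: [0.2, 0.1, 0.1]
width: 0.0152
```

Emit:
apply_moves(fingers=[0.0, 0.0, 0.0, 0.0], dp=[[0.002, 0, 0], [0.004, 0, 0], [0.006, 0, 0], [0.006, 0, 0]], spin=[0, 0, 0, 0])

```text
clock: 8.38
position: [0.4866, -0.0255, 0.1323]
tool_rot: [-3.12, 1.571, 0.173]
ft_force: [-0.3, 0.9, -2.3]
width: 0.0151
```

Emit:
apply_moves(fingers=[0.0, 0.0, 0.0], dp=[[0.002, 0, 0], [0.003, 0, 0], [0.003, 0, 0]], spin=[0, 0, 0])

```text
clock: 8.75
position: [0.4866, -0.0255, 0.1292]
tool_rot: [-0.653, 1.571, 2.64]
ft_force: [-0.6, -0.5, -1.2]
width: 0.0151
```

Emit:
apply_moves(fingers=[0.0, 0.0, 0.0], dp=[[0.001, 0, 0], [0.002, 0, 0], [0.002, 0, 0]], spin=[0, 0, 0])

```text
clock: 9.12
position: [0.4866, -0.0255, 0.1272]
tool_rot: [-0.59, 1.571, 2.704]
ft_force: [-0.0, 0.4, -1.5]
width: 0.0153
```

Emit:
apply_moves(fingers=[0.0, 0.0, 0.0], dp=[[0.0007, 0, 0], [0.0015, 0, 0], [0.0015, 0, 0]], spin=[0, 0, 0])

```text
clock: 9.5
position: [0.4866, -0.0255, 0.1257]
tool_rot: [-0.379, 1.571, 2.915]
ft_force: [-0.4, 0.5, -1.4]
width: 0.0154
```

Emit:
apply_moves(fingers=[0.0, 0.0, 0.0], dp=[[0.0005, 0, 0], [0.001, 0, 0], [0.001, 0, 0]], spin=[0, 0, 0])

```text
clock: 9.88
position: [0.4866, -0.0255, 0.1248]
tool_rot: [-0.582, 1.571, 2.712]
ft_force: [1.1, -0.0, -2.0]
width: 0.0153
```

Emit:
apply_moves(fingers=[0.0, 0.0, 0.0], dp=[[0.0005, 0, 0], [0.001, 0, 0], [0.001, 0, 0]], spin=[0, 0, 0])

```text
clock: 10.25
position: [0.4867, -0.0255, 0.1239]
tool_rot: [2.686, 1.571, -0.304]
ft_force: [-0.1, 0.3, 0.4]
width: 0.0155
```

Emit:
apply_moves(fingers=[0.0, 0.0], dp=[[0.0005, 0, 0], [0.0005, 0, 0]], spin=[0, 0])

```text
clock: 10.5
position: [0.4868, -0.0256, 0.1236]
tool_rot: [2.685, 1.57, -0.305]
ft_force: [-1.2, -0.3, 4.4]
width: 0.0155
```

```bash
cat >> h.py <<'E'
Q=np.array([.5942,-.0116,.152])
def goto(px,py,z,yaw=None):  # TCP target in photometer frame (pick centre), world z -> tool dp, spin
    st=sensors.observe(); R=Rw(); t=place([[px,py,z]],Q)[0]
    d=R.T@(t-st['position']); y=np.arctan2(R[0,1],-R[1,1]); c=place([[0,0,0]],Q)
    l=place([[0,0,0]],[0,0,0]); Rq=Ro.from_euler('z',-Q[2]).as_matrix()
    print("t",st['clock'],"now phot",((Rq@(st['position']-[Q[0],Q[1],0]))*1e3).round(1),"yaw err deg",np.degrees((Q[2] if yaw is None else yaw)-y).round(2),"tilt",R[:,0].round(4),"f",st['ft_force'].round(1))
    print("dp mm",(d*1e3).round(1),"spin",round(y-(Q[2] if yaw is None else yaw),4))
E
python3 -c "
from h import *
goto(-.1083,0,.1355)"
```

```text
t 10.5 now phot [-108.3    2.5  123.6] yaw err deg 0.01 tilt [ 5.e-04 -1.e-04 -1.e+00] f [-1.2 -0.3  4.4]
dp mm [-11.9   2.5   0. ] spin -0.0002
```

Emit:
apply_moves(fingers=[0.0, 0.0, 0.0, 0.0], dp=[[-0.006, 0, 0], [-0.012, 0, 0], [-0.012, 0.0025, 0], [-0.012, 0.0025, 0]], spin=[0, 0, 0, 0])

```text
clock: 11.0
position: [0.487, -0.0281, 0.1352]
tool_rot: [-0.375, 1.571, 2.918]
ft_force: [-0.1, 0.8, -1.5]
width: 0.0152
```

```bash
python3 - <<'E'
from h import *
goto(-.069,0,.1355)
st=sensors.observe(); T=camT("wrist",st)[1]; np.save("T4.npy",T)
b=eyes.snapshot("wrist"); a=eyes.snapshot("scene"); cv2.imwrite("pics/w4.png",b[:,:,::-1]); cv2.imwrite("pics/s4.png",a[:,:,::-1])
print(proj("wrist",place([[-.065,.007,.052],[-.065,-.007,.052],[-.065,0,.012],[.02,0,.052]],Q),T).round(1).tolist())
s=a[230:360,240:360]; w=b[150:450,180:480]
v=np.hstack([cv2.resize(s,(450,487),interpolation=cv2.INTER_CUBIC)[:450],cv2.resize(w,(350,350))[:450] if 0 else np.pad(cv2.resize(w,(350,350)),((0,100),(0,0),(0,0)))])
cv2.imwrite("pics/v4.png",v[:,:,::-1])
E
```

```text
t 11.0 now phot [-1.085e+02 -1.000e-01  1.352e+02] yaw err deg 0.02 tilt [-2.e-04  1.e-04 -1.e+00] f [-0.1  0.8 -1.5]
dp mm [ -0.3  -0.1 -39.5] spin -0.0004
[[301.1, 173.3], [329.9, 173.3], [315.6, 165.6], [315.4, -17.3]]
```

View pics/v4.png

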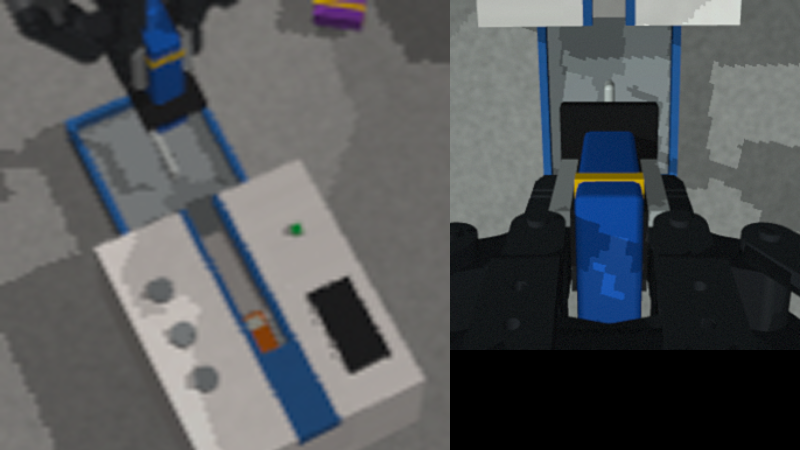

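Emit:
apply_moves(fingers=[0.0, 0.0, 0.0, 0.0, 0.0, 0.0], dp=[[0, 0, -0.015], [0, 0, -0.03], [0, 0, -0.05], [0, 0, -0.07], [0, 0, -0.09], [0, 0, -0.09]], spin=[0, 0, 0, 0, 0, 0])

```text
clock: 11.85
position: [0.5764, -0.0142, 0.1348]
tool_rot: [-0.433, 1.57, 2.861]
ft_force: [-0.2, -0.1, -2.0]
width: 0.0153
```

```bash
python3 -c "
from h import *
goto(.0275,0,.1355)"
```

```text
t 11.85 now phot [-1.800e+01  1.000e-01  1.348e+02] yaw err deg -0.01 tilt [-4.e-04  1.e-04 -1.e+00] f [-0.2 -0.1 -2. ]
dp mm [ -0.8   0.1 -45.5] spin 0.0003
```

Emit:
apply_moves(fingers=[0.0, 0.0, 0.0, 0.0, 0.0, 0.0, 0.0], dp=[[-0.0008, 0, -0.01], [-0.0008, 0, -0.02], [-0.0008, 0, -0.03], [-0.0008, 0, -0.037], [-0.0008, 0, -0.042], [-0.0008, 0, -0.0455], [-0.0008, 0, -0.0455]], spin=[0, 0, 0, 0, 0, 0, 0])

```text
clock: 12.72
position: [0.621, -0.0075, 0.136]
tool_rot: [-0.008, 1.571, -2.998]
ft_force: [0.7, -0.1, -1.1]
width: 0.0152
```

```bash
python3 -c "
from h import *
goto(.0275,0,.1245)"
```

```text
t 12.725 now phot [ 27.2   0.  136. ] yaw err deg 0.01 tilt [-1.e-04 -0.e+00 -1.e+00] f [ 0.7 -0.1 -1.1]
dp mm [11.5  0.  -0.3] spin -0.0001
```

Emit:
apply_moves(fingers=[0.0, 0.0, 0.0, 0.0], dp=[[0.003, 0, 0], [0.005, 0, 0], [0.006, 0, 0], [0.0065, 0, 0]], spin=[0, 0, 0, 0])

```text
clock: 13.22
position: [0.6209, -0.0075, 0.1296]
tool_rot: [-1.157, 1.571, 2.136]
ft_force: [0.7, -0.5, -1.0]
width: 0.0156
```

Emit:
apply_moves(fingers=[0.0, 0.0], dp=[[0.0005, 0, 0], [0.0005, 0, 0]], spin=[0, 0])

```text
clock: 13.48
position: [0.621, -0.0075, 0.1291]
tool_rot: [0.198, 1.571, -2.791]
ft_force: [0.3, -0.2, -1.7]
width: 0.0154
```

Emit:
apply_moves(fingers=[0.0, 0.0, 0.0, 0.0], dp=[[0.001, 0, 0], [0.002, 0, 0], [0.003, 0, 0], [0.0037, 0, 0]], spin=[0, 0, 0, 0])

```text
clock: 13.98
position: [0.621, -0.0075, 0.1253]
tool_rot: [-0.018, 1.571, -3.008]
ft_force: [-0.2, 0.2, -2.1]
width: 0.0156
```

Emit:
apply_moves(fingers=[0.0, 0.0, 0.0, 0.0, 0.0], dp=[[0, 0, 0.002], [0, 0, 0.004], [0, 0, 0.006], [0, 0, 0.008], [0, 0, 0.01]], spin=[0, 0, 0, 0, 0])

```text
clock: 14.6
position: [0.6111, -0.009, 0.1255]
tool_rot: [2.874, 1.57, -0.116]
ft_force: [3.3, 0.5, -2.5]
width: 0.0154
```

Emit:
apply_moves(fingers=[0.0, 0.0, 0.0, 0.0, 0.0, 0.0, 0.0, 0.0], dp=[[0, 0, 0.005], [0, 0, 0.01], [0, 0, 0.015], [0, 0, 0.02], [0, 0, 0.025], [0, 0, 0.03], [0, 0, 0.035], [0, 0, 0.04]], spin=[0, 0, 0, 0, 0, 0, 0, 0])

```text
clock: 15.6
position: [0.5708, -0.015, 0.1252]
tool_rot: [-0.425, 1.569, 2.868]
ft_force: [0.2, -0.5, -1.3]
width: 0.0152
```

```bash
python3 - <<'E'
from h import *
goto(-.0935,0,.1255)
a=eyes.snapshot("scene"); cv2.imwrite("pics/s5.png",a[:,:,::-1])
s=cv2.resize(a[230:380,230:370],(560,600),interpolation=cv2.INTER_CUBIC); cv2.imwrite("pics/s5c.png",s[:,:,::-1])
E
```

```text
t 15.6 now phot [-23.6   0.2 125.2] yaw err deg 0.01 tilt [-1.3e-03  4.0e-04 -1.0e+00] f [ 0.2 -0.5 -1.3]
dp mm [-0.2  0.2 69.9] spin -0.0001
```

View pics/s5c.png

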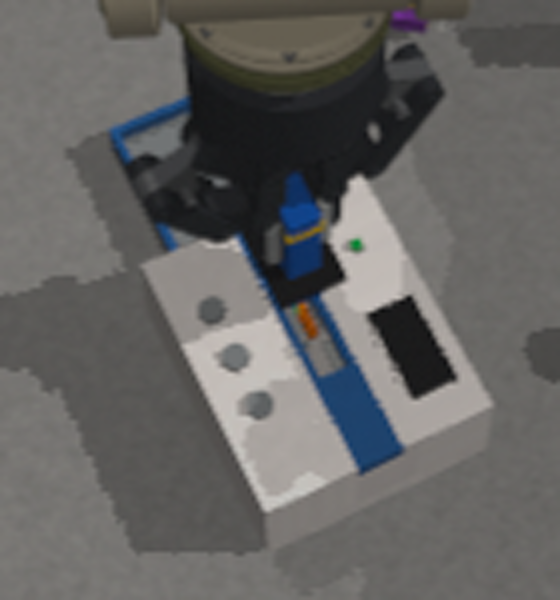

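Emit:
apply_moves(fingers=[0.0, 0.0, 0.0, 0.0, 0.0, 0.0, 0.0, 0.0], dp=[[0, 0, 0.005], [0, 0, 0.01], [0, 0, 0.015], [0, 0, 0.02], [0, 0, 0.025], [0, 0, 0.03], [0, 0, 0.035], [0, 0, 0.04]], spin=[0, 0, 0, 0, 0, 0, 0, 0])

```text
clock: 16.65
position: [0.5317, -0.0212, 0.1254]
tool_rot: [2.594, 1.571, -0.396]
ft_force: [1.0, -0.3, -1.6]
width: 0.0153
```

Emit:
apply_moves(fingers=[0.0, 0.0, 0.0, 0.0, 0.0, 0.0, 0.0], dp=[[0, 0, 0.005], [0, 0, 0.01], [0, 0, 0.015], [0, 0, 0.02], [0, 0, 0.025], [0, 0, 0.03], [0, 0, 0.03]], spin=[0, 0, 0, 0, 0, 0, 0])

```text
clock: 17.52
position: [0.5021, -0.0257, 0.1254]
tool_rot: [-0.426, 1.571, 2.867]
ft_force: [-0.6, -0.5, -1.3]
width: 0.015
```

```bash
python3 - <<'E'
from h import *
goto(-.0935,0,.1355)
print(ray("scene",(308.7,313.7),.018), "far end expected", place([[-.0121,0,.018]],Q))
b=eyes.snapshot("wrist"); cv2.imwrite("pics/w6.png",b[:,:,::-1])
a=eyes.snapshot("scene"); cv2.imwrite("pics/s6.png",a[:,:,::-1])
t=eyes.snapshot("top"); cv2.imwrite("pics/t6.png",t[:,:,::-1])
f=lambda i,w,h:cv2.resize(i,(w,h),interpolation=cv2.INTER_CUBIC)
v=np.hstack([f(a[200:320,220:340],400,400),f(b[100:400,170:470],400,400)]); cv2.imwrite("pics/v6.png",v[:,:,::-1])
E
```

```text
t 17.525 now phot [-93.2   0.  125.4] yaw err deg 0.02 tilt [-1.e-04  0.e+00 -1.e+00] f [-0.6 -0.5 -1.3]
dp mm [-10.1   0.    0.3] spin -0.0004
[ 0.58194114 -0.00746377  0.018     ] far end expected [[ 0.58223951 -0.01343213  0.018     ]]
```

View pics/v6.png

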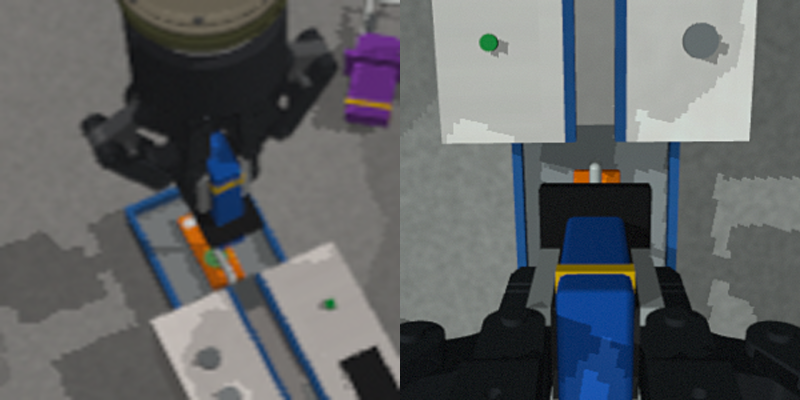

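Emit:
apply_moves(fingers=[0.0, 0.0, 0.0, 0.0, 0.0, 0.0, 0.0, 0.0], dp=[[0, 0, -0.003], [0, 0, -0.003], [-0.015, 0, -0.003], [-0.04, 0, -0.003], [-0.08, 0, -0.003], [-0.12, 0, -0.003], [-0.15, 0, -0.003], [-0.15, 0, -0.003]], spin=[0, 0, 0, 0, 0, 0, 0, 0])

```text
clock: 18.68
position: [0.5059, -0.0253, 0.278]
tool_rot: [2.711, 1.566, -0.278]
ft_force: [0.1, 0.4, -2.3]
width: 0.0156
```

```bash
python3 - <<'E'
from h import *
st=sensors.observe(); R=Rw(); print(st['clock'],st['position'],(R.T@(np.array([.4666,.2448,.2755])-st['position'])*1e3).round(1),"yaw",np.degrees(np.arctan2(R[0,1],-R[1,1])))
T=camT("wrist",st)[1]; b=eyes.snapshot("wrist"); cv2.imwrite("pics/w7.png",b[:,:,::-1])
hsv=cv2.cvtColor(b,cv2.COLOR_RGB2HSV); m=((hsv[...,0]>5)&(hsv[...,0]<18)&(hsv[...,1]>180)).astype(np.uint8); m[300:]=0
n,l,s,c=cv2.connectedComponentsWithStats(m)
Rq=Ro.from_euler('z',-Q[2]).as_matrix()
for i in range(1,n):
    if s[i,4]>60: 
        x,y,w,h=s[i,:4]
        for uv in ((x,y),(x+w,y+h)): print(s[i],(Rq@(ray("wrist",uv,.018,T)-[Q[0],Q[1],0])*1e3).round(1))
E
```

```text
18.675 [ 0.50590602 -0.02531266  0.27796283] [   1.9 -273.    -2. ] yaw 8.701564114483539
[ 41   0  33  18 172] [ 85.7 233.9  18. ]
[ 41   0  33  18 172] [ 69.9 205.8  18. ]
[306 194  21  44 558] [-82.9   8.3  18. ]
[306 194  21  44 558] [-124.4  -11.1   18. ]
```

Emit:
apply_moves(fingers=[0.0, 0.0, 0.0, 0.0, 0.0, 0.0, 0.0, 0.0], dp=[[0, -0.03, 0], [0, -0.085, 0], [0, -0.14, 0], [0, -0.195, 0], [0, -0.245, -0.002], [0, -0.273, -0.002], [0, -0.273, -0.002], [0, -0.273, -0.002]], spin=[0, 0, 0, -0.016, -0.016, -0.016, -0.016, -0.016])

```text
clock: 19.73
position: [0.4659, 0.2443, 0.2745]
tool_rot: [0.251, 1.569, -2.723]
ft_force: [-1.1, -0.1, -0.7]
width: 0.0155
```

```bash
python3 - <<'E'
from h import *
st=sensors.observe(); R=Rw(); print(st['clock'],st['position'],(R.T@(np.array([.4666,.2448,.1411])-st['position'])*1e3).round(1),"yaw",np.degrees(np.arctan2(R[0,1],-R[1,1])))
T=camT("wrist",st)[1]; b=eyes.snapshot("wrist"); cv2.imwrite("pics/w8.png",b[:,:,::-1])
a=eyes.snapshot("scene"); cv2.imwrite("pics/s8.png",a[:,:,::-1])
q=[.4664,.2443,.1677]; print(proj("wrist",place([[.05,.04,.008],[.05,-.04,.008],[.027,.017,.108],[.027,-.017,.108]],q),T).round().tolist())
f=lambda i,w,h:cv2.resize(i,(w,h),interpolation=cv2.INTER_CUBIC)
v=np.hstack([f(a[110:230,370:490],400,400),f(b[100:300,210:410],400,400)]); cv2.imwrite("pics/v8.png",v[:,:,::-1])
E
```

```text
19.725 [0.46587125 0.24433998 0.27451835] [133.4  -0.4  -1. ] yaw 9.596714944412895
[[272.0, 143.0], [360.0, 143.0], [291.0, 183.0], [341.0, 183.0]]
```

View pics/v8.png

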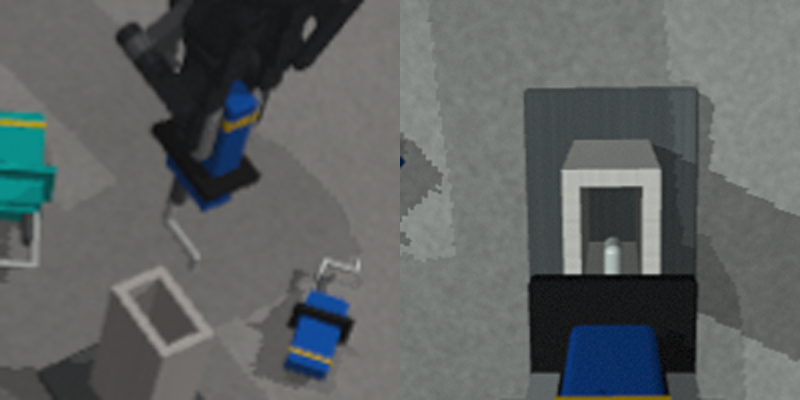

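Emit:
apply_moves(fingers=[0.0, 0.0, 0.0, 0.0, 0.0, 0.0, 0.0], dp=[[0, -0.0004, -0.001], [0.015, -0.0004, -0.001], [0.04, -0.0004, -0.001], [0.07, -0.0004, -0.001], [0.095, -0.0004, -0.001], [0.108, -0.0004, -0.001], [0.108, -0.0004, -0.001]], spin=[0, 0, 0, 0, 0, 0, 0])

```text
clock: 20.7
position: [0.4666, 0.2454, 0.1667]
tool_rot: [0.09, 1.569, -2.884]
ft_force: [0.1, 0.1, -1.5]
width: 0.0152
```

Emit:
apply_moves(fingers=[0.0, 0.0, 0.0, 0.0], dp=[[0.003, 0, 0], [0.006, 0, 0], [0.009, 0, 0], [0.009, 0, 0]], spin=[0, 0, 0, 0])

```text
clock: 21.2
position: [0.4669, 0.2455, 0.1583]
tool_rot: [0.086, 1.571, -2.888]
ft_force: [-0.0, -0.6, -2.1]
width: 0.0154
```

Free entry. Down to just above the seat.

Emit:
apply_moves(fingers=[0.0, 0.0, 0.0, 0.0, 0.0, 0.0, 0.0, 0.0], dp=[[0.004, 0, 0], [0.008, 0, 0], [0.011, 0, 0], [0.014, 0, 0], [0.0155, 0, 0], [0.0165, 0, 0], [0.017, 0, 0], [0.017, 0, 0]], spin=[0, 0, 0, 0, 0, 0, 0, 0])

```text
clock: 22.2
position: [0.467, 0.2456, 0.1414]
tool_rot: [-2.934, 1.571, 0.375]
ft_force: [-0.3, 0.3, -1.3]
width: 0.0155
```

Emit:
apply_moves(fingers=[0.0, 0.0, 0.0], dp=[[0.0005, 0, 0], [0.001, 0, 0], [0.001, 0, 0]], spin=[0, 0, 0])

```text
clock: 22.58
position: [0.467, 0.2456, 0.1411]
tool_rot: [3.137, 1.57, 0.163]
ft_force: [-2.4, -1.0, 5.2]
width: 0.0156
```

Seated (the force reversed at the same height as at the grasp). Release and retreat.

Emit:
apply_moves(fingers=[0.025, 0.04, 0.06, 0.085, 0.085, 0.085, 0.085, 0.085], dp=[[0, 0, 0], [0, 0, 0], [0, 0, 0], [0, 0, 0], [0, 0, 0], [0, 0, 0], [0, 0, 0], [0, 0, 0]], spin=[0, 0, 0, 0, 0, 0, 0, 0])

```text
clock: 23.58
position: [0.4669, 0.2455, 0.1404]
tool_rot: [-0.51, 1.571, 2.8]
ft_force: [0.6, -0.3, -0.2]
width: 0.0849
```

Emit:
apply_moves(fingers=[0.085, 0.085, 0.085, 0.085, 0.085, 0.085, 0.085], dp=[[-0.01, 0, 0], [-0.03, 0, 0], [-0.07, 0, 0], [-0.12, 0, 0], [-0.159, 0, 0], [-0.159, 0, 0], [-0.159, 0, 0]], spin=[0, 0, 0, 0, 0, 0, 0])

```text
clock: 24.45
position: [0.4666, 0.2455, 0.2989]
tool_rot: [0.1, 1.57, -2.873]
ft_force: [-0.2, -0.1, -0.4]
width: 0.0847
```

```bash
python3 - <<'E'
from h import *
st=sensors.observe(); print(st['clock'],st['position'],st['width'])
T=camT("wrist",st)[1]; b=eyes.snapshot("wrist"); cv2.imwrite("pics/w9.png",b[:,:,::-1])
t=eyes.snapshot("top"); cv2.imwrite("pics/t9.png",t[:,:,::-1])
q=[.4664,.2443,.1677]; print("pred grip top",proj("wrist",place(np.array([[18,8,164],[18,-8,164],[-18,-8,164],[-18,8,164],[27,17,108],[27,-17,108]])*1e-3,q),T).round(1).tolist())
f=lambda i,w,h:cv2.resize(i,(w,h),interpolation=cv2.INTER_CUBIC)
v=np.hstack([f(t[120:300,180:360],400,400),f(b[110:260,240:390],400,400)]); cv2.imwrite("pics/v9.png",v[:,:,::-1])
Rq=Ro.from_euler('z',-Q[2]).as_matrix()
for t_ in ("tube_rack","beaker","reagent"): print(t_,[(np.round(d["position"]).tolist(),round(d["score"],2)) for d in eyes.find_in("top",t_)][:1])
hsv=cv2.cvtColor(t,cv2.COLOR_RGB2HSV); m=((hsv[...,0]>5)&(hsv[...,0]<20)&(hsv[...,1]>180)).astype(np.uint8); m[:,:300]=0
n,l,s,c=cv2.connectedComponentsWithStats(m)
for i in range(1,n):
    if s[i,4]>15: print(s[i],(Rq@(ray("top",c[i],.018)-[Q[0],Q[1],0])*1e3).round(1))
E
```

```text
24.45 [0.46660764 0.2454529  0.29886643] 0.08471718867348055
pred grip top [[304.7, 205.8], [330.5, 205.8], [330.0, 261.1], [305.0, 261.1], [294.4, 179.8], [340.2, 179.9]]
tube_rack []
beaker [([432.0, 188.0], 0.86)]
reagent [([235.0, 166.0], 0.9)]
[496   0  39   3  48] [ 460.  -536.6   18. ]
[536   0  24   3  41] [ 446.2 -622.8   18. ]
[563   0  17   3  34] [ 438.2 -684.2   18. ]
[602   0   9   4  18] [ 424.  -775.6   18. ]
[615   0  25   4  45] [ 416.1 -832.4   18. ]
[340 231  11  18 109] [-106.3    0.6   18. ]
```

View pics/v9.png

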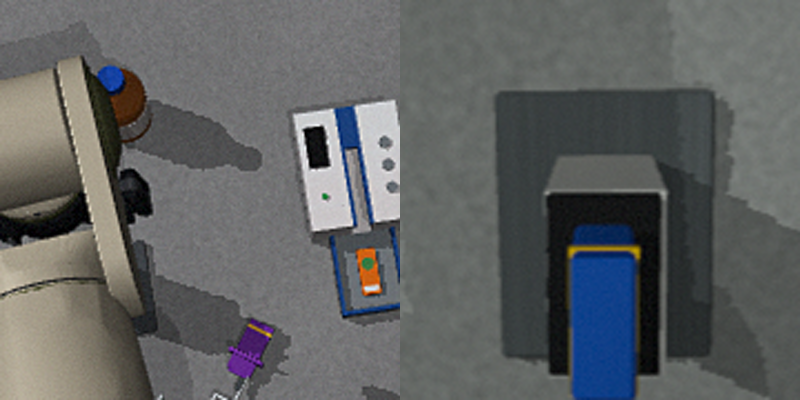

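```bash
python3 -c "
from workcell import robot; print(robot.job_done())"
```

```text
the job is handed in; nothing more can be done
None
```

I dragged the slide out onto the catch tray, stood the pick back in its stand, and handed the job in at about 25 s of the 58 s allowed. No verdict was reported.

- **Pick:** I lifted the blue pick out of the stand. Touching the tray floor gently with the toe read about 4 N at the wrist, roughly 6 N once the pick's weight is allowed for. It showed the shank out by about 4 mm.
- **Drag:** I reached in over the slide and the toe dropped behind its far end with no contact force. The wrist read 3.3 N at the start of the drag and about 1 N or less at each later reading.
- **Slide, last check:** Its centre lies at about x = -106 mm, y = +0.6 mm in the photometer's frame. It is flat between the rims.
- **Pick, last check:** It seated at the same height as when I first grasped it, and its grip shows within about 2 px of the predicted seated position. The gripper is open and clear above it.
- **Rack, beaker and bottle:** The beaker was found within 2 px of where it started. The bottle read 6 px off while partly hidden by the arm. The network did not find the tube rack in the last top picture, so its position is not confirmed, though no step brought the arm or pick down near it.
- **Disagreement:** The first stand position from the top camera was about 5 mm off in x from the wrist camera's. I used the wrist value, and the pick went back in without resistance.

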